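# Turn the hair-shade sample box round in its display sleeve

## Robot

A 6-joint arm with a two-finger parallel gripper is mounted at the origin on the work surface. World frame = base frame: x ahead of the robot, y to its left, z up, the work surface at z = 0. Lengths are in m, angles in rad, forces in N, time in s.
With the tool pointing down it reaches from about 0.325 to 0.9 m from the base axis. Payload 6.1 kg.
Tool frame: the origin (TCP) lies midway between the tips of the shut fingers; the grasp point (between the pads) lies 19 mm behind it; z points along the fingers, y is the direction in which the jaws open and shut (so a half turn about z gives the same grasp; the last joint's range is limited). The gripper opens to 85 mm and grips with 20 to 120 N. Pads are 22 mm wide; open, the fingers measure 114 mm over their backs; the gripper's body (76 mm by 85 mm) begins 54 mm behind the grasp point. The pads swing forward as they close: fully open they stand 13 mm farther back than shut.
Start: joints at [-1.358, 0.22, 1.526, -0, 1.395, -0.126], TCP at [0.208, -0.589, 0.231] pointing down, gripper open.
Joint ranges: [-2.98, 2.98], [-0.91, 2.08], [0.09, 2.57], [-1.24, 4.39], [0.2, 2.65], [-2.68, 2.68]. Speed limits (rad/s): [2.57, 2.57, 3.01, 3.14, 3.14, 3.14].

## Interface

Orientations are given as a rotation vector (axis times angle).
In Python, from plant import bot gives the robot as it stands. Calls block until the motion is done:
- bot.move_ptp(position, orientation): joint-space move of the TCP to a pose.
- bot.movel(position, v=0.15, frame=None, until_force=None): straight line of the TCP; frame=None keeps the orientation; v is the mean speed in m/s. With until_force (N) it stops when the force on the tool has changed by that much, and returns True; else False.
- bot.goto_joints(angles): joint-space move.
- bot.gripper_to(opening, grasp_force=None): finger opening in m; grasp_force is the grip in N (None keeps the last); returns when the fingers have stopped.
- bot.sleep(seconds).
- bot.ik(position, orientation): joint angles nearest the present ones, or None.
- bot.sense(): the state.
- bot.camera(name): name is "side" or "top"; returns a dict with "frame" (480x640x3 uint8, red, green, blue), "depth" (480x640 float32, m along the optical axis (not along the pixel's ray), 0 where there is no reading), "fx", "fy", "cx", "cy" (pixels), "k1" (the pictures are not rectified: a ray, as slopes to the right and down, at radius r is drawn at 1 + k1 r^2 times it, then the intrinsics apply), "position" and "rotation" of the camera in the world. Camera axes: x right, y down, z forward; pixel columns grow to the right and rows downward; lengths in m; the calibration is good to about 2 mm. A picture is of the moment at which its call begins.
A pose or a line that the arm cannot do raises bot.MotionError and nothing moves.
- bot.sign_off(): hands the job in, once; it reports no verdict.
Trained networks look in a picture, given as the dict that the camera call returned (one of the last four; its "shot" number tells which), for a name from the list of things; names that differ only in an ending like _2 or _b are one class to them, and where a whole thing is asked for, a point or a joint stands for the part that bears it (a point fixed in the world has none). Each returns a list of dicts, best first, with "score" (0 to 1); they miss things now and then, are a little off and sometimes report something else, mostly with a low value. They report only what shows in the picture. A call takes as long as a camera call.
- bot.trace(picture, query): "pixels" (480x640 bool, what is visible of it) and "xy" ([column, row] in pixels, amid what is visible of it).
- bot.place_of(picture, query): "xy" ([column, row] in pixels: a listed point, or the origin of a listed thing).
The state is a dict: "t": time; "q": joint angles; "qvel": joint speeds; "effort": joint torques, N m; "position": TCP position; "tool_rot": TCP orientation; "wrist_force": force on the tool from outside, world axes, zero at the start; "wrist_torque": the same for the moment, N m; "opening": finger opening in m.
Only numpy, scipy, OpenCV 4.12 (cv2) and the standard library are available. Lean on these libraries where they do the work, as an engineer would, in place of code of your own. Each camera call takes 0.05 s, during which the arm holds its last target.

## Task

On the salon counter two hair-shade sample boxes sit in black display sleeves. The teal one was put back the wrong way round, with its white end showing: slide it right out of its sleeve, turn it end for end and slide it fully home into the same sleeve, so that the teal end points out. Leave the coral box where it is.

Things in the scene. Friction and masses are not known exactly. Their poses are not given: they have to be found in the camera images.
- teal_box: Stiff carton 170 x 44 x 34 mm (long, wide, high), 0.1 to 0.2 kg, lying flat. Half its length is teal with 3 hair-colour dots on top, half plain white. Origin: centre of its underside; x along its length to the teal end, z up. At the start the teal end is in the sleeve, the white end out; its middle is 25 to 40 mm outside the mouth, its long sides there free for fingers.
- teal_end (a point): Centre of the teal end face of the teal box, 85 mm from the box's middle, 17 mm above its underside; same axes as the box.
- sleeve: Its black stand, fixed: base plate 190 x 62 x 6 mm (box lies on it) with a short sleeve at the rear, closed behind. Origin: plate centre, on the counter; x points into the sleeve, so the box comes out along -x. Mouth at x = 30 mm, inner back wall at x = 90 (a box home has its middle at x = 5). Inside 54 mm wide, z from 6 to 48 mm; outside 62 wide, 52 high. An identical stand holds the coral box.
- coral_box: Bystander: same carton, coral in place of teal, lying correctly in its own identical sleeve with the coral end out. Origin: centre of its underside; x to the coral end; its stand reaches about 95 mm from the origin both ways. A brown bottle 150 mm tall and a low jar stand farther from the robot, beyond both sleeves.

How it is judged:
On the way:
1. the teal box is right out of its sleeve (x of teal_end in the frame of sleeve below 0.03 m), for 0.1 s.
At the end, for the whole second after the job is handed in: The teal box lies at rest, upright and flat on its stand, white end in the sleeve within 15 mm of the back wall, teal end pointing out, in line with the sleeve within 10 degrees (x of teal_box in the frame of sleeve between -0.01 and 0.012 m and x of teal_end in the frame of sleeve below -0.06 m and y of teal_box in the frame of sleeve between -0.012 and 0.012 m and z of teal_box in the frame of sleeve below 0.012 m and angle between the x axis of teal_box and the x axis of sleeve, either way round below 0.18 rad and angle between teal_box's own z axis and vertical below 0.1 rad and linear speed of teal_box below 0.02 m/s); the robot touches nothing.
It fails at once if the coral box is moved by more than 15 mm (distance of coral_box from where it was at the start of the episode above 0.015 m).
It also fails if it takes over 45 s, if anything falls off the work surface, if the arm or the gripper's body presses on something with over 40 N, if the wrist force passes 120 N, or if a joint passes its speed limit or range.

## Working session

There is one attempt and no reset: what is moved stays moved. The work goes in short steps, each a Python script; the robot and the scene stay as the last script left them, time stands still between calls to the robot, and variables do not carry over. Pictures are saved under pics/ and viewed, and the job is handed in when it is done.

```bash
mkdir -p pics; ls; cat > h.py <<'E'
import numpy as np, cv2
from plant import bot
def save(p,name): cv2.imwrite('pics/'+name+'.png', p['frame'][:,:,::-1])
def rays(p,uv):
    uv=np.asarray(uv,float).reshape(-1,2)
    d=np.stack([(uv[:,0]-p['cx'])/p['fx'],(uv[:,1]-p['cy'])/p['fy']],1); s=d.copy()
    for _ in range(30): s=d/(1+p['k1']*(s**2).sum(1,keepdims=True))
    return s
def to_plane(p,uv,z):
    s=rays(p,uv); R=np.array(p['rotation']); R=R if R.shape==(3,3) else cv2.Rodrigues(R)[0]
    w=np.c_[s,np.ones(len(s))]@R.T; o=np.array(p['position'])
    return o+w*((z-o[2])/w[:,2])[:,None]
def to_depth(p,uv):
    uv=np.asarray(uv).reshape(-1,2).astype(int); s=rays(p,uv); d=p['depth'][uv[:,1],uv[:,0]]
    R=np.array(p['rotation']); R=R if R.shape==(3,3) else cv2.Rodrigues(R)[0]
    return (np.c_[s,np.ones(len(s))]*d[:,None])@R.T+np.array(p['position'])
E
python3 - <<'E'
from h import *
for n in ('top','side'):
    p=bot.camera(n); save(p,n+'0'); print(n,p['position'],p['rotation'],p['fx'],p['k1'])
    for q in ('teal_box','sleeve','coral_box'):
        for r in bot.trace(p,q)[:3]: print('tr',q,r['score'],r['xy'],r['pixels'].sum())
    for q in ('teal_box','sleeve','coral_box','teal_end'):
        for r in bot.place_of(p,q)[:3]: print('pl',q,r['score'],r['xy'])
print(bot.sense())
E
```

```text
pics
top [0.58736873 0.00865366 0.70823762] [-2.20114221  2.18100241 -0.09039096] 462.9659257756966 -0.09495423541808405
tr teal_box 0.72 [418.4, 298.4] 2825
tr sleeve 0.68 [239.0, 260.6] 2633
tr sleeve 0.61 [413.9, 246.8] 2828
tr coral_box 0.97 [240.1, 262.6] 2707
pl teal_box 0.91 [416.7, 280.4]
pl sleeve 0.91 [418.4, 280.6]
pl coral_box 0.56 [241.4, 244.4]
side [ 0.58295496 -0.42816757  0.57330294] [-2.44354234  0.07526287 -0.04723142] 523.4429822668739 -0.13362635501031606
tr teal_box 0.79 [265.7, 363.3] 4949
tr sleeve 0.77 [342.3, 361.6] 4749
tr coral_box 0.87 [306.2, 200.3] 3103
pl teal_box 0.79 [288.5, 369.7]
pl coral_box 0.73 [326.3, 202.8]
{'t': 0.8, 'q': array([-1.35811532e+00,  2.20397174e-01,  1.52649151e+00, -3.51916133e-06,
        1.39471165e+00, -1.26084122e-01]), 'qvel': array([-7.88654344e-04,  1.30884477e-04,  2.90008667e-04, -3.64647226e-05,
       -5.22372671e-05,  5.51270054e-04]), 'effort': array([-5.11866619e-04, -4.96788418e+01, -3.89713776e+01, -1.77294551e-04,
        6.45111486e-04,  1.51085493e-05]), 'position': array([ 0.2077048 , -0.58946993,  0.23130589]), 'tool_rot': array([-3.09662586e+00, -5.29589846e-01,  5.95965335e-06]), 'wrist_force': array([-0.51949402,  0.58487792,  0.11135615]), 'wrist_torque': array([-0.0244978 ,  0.00595473, -0.09126332]), 'opening': 0.08559942544626772}
```

View pics/top0.png

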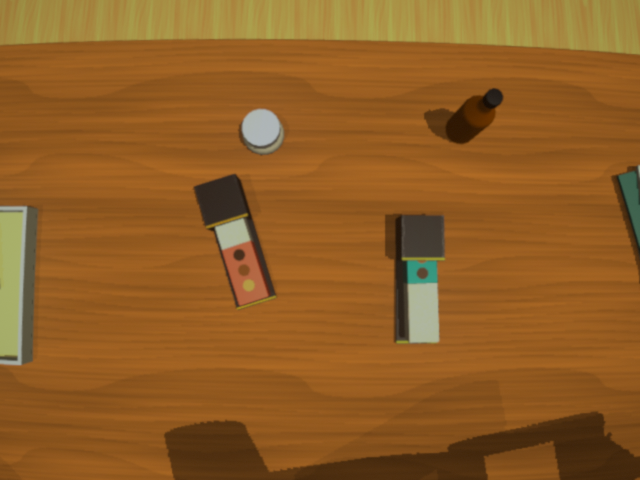

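View pics/side0.png

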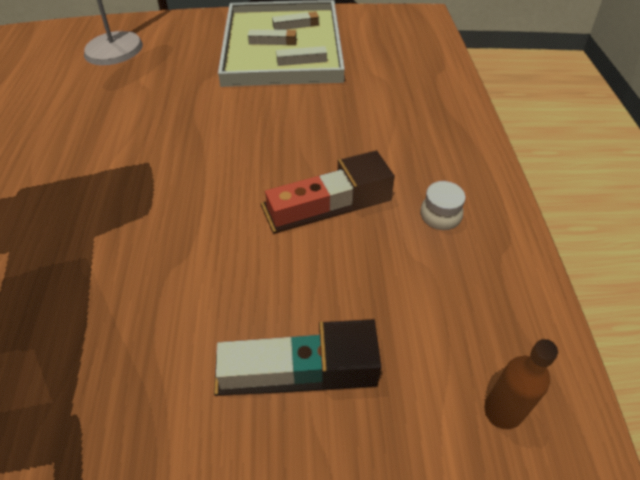

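The top view shows the teal box with its white end out (cols 406-438, rows 262-342) and its sleeve roof at cols 402-444, rows 215-258. The coral box is at the left, tilted. I'll measure the poses from depth.

```bash
cat >> h.py <<'E'
def grid(p,c0,c1,r0,r1):
    u,v=np.meshgrid(np.arange(c0,c1),np.arange(r0,r1)); uv=np.c_[u.ravel(),v.ravel()]
    w=to_depth(p,uv); ok=p['depth'][uv[:,1],uv[:,0]]>0
    return uv[ok],w[ok],p['frame'][uv[ok][:,1],uv[ok][:,0]].astype(int)
def rect(w):
    (c,s,a)=cv2.minAreaRect((w[:,:2]*1000).astype(np.float32)); return np.round(c,1),np.round(s,1),round(a,1)
E
python3 - <<'E'
from h import *
for n,reg in (('top',(385,460,200,355)),('side',(200,395,310,400))):
    p=bot.camera(n); uv,w,c=grid(p,*reg)
    print(n,np.histogram(w[:,2],bins=np.arange(-.01,.07,.004)))
    roof=w[(w[:,2]>.047)&(c.max(1)<90)]
    print('roof',rect(roof),np.median(roof[:,2]))
    wh=w[(c.min(1)>130)&(w[:,2]>.035)&(w[:,2]<.046)]; print('white',rect(wh),np.median(wh[:,2]))
    tl=w[(c[:,1]-c[:,0]>60)&(w[:,2]>.035)&(w[:,2]<.046)]; print('teal',rect(tl),np.median(tl[:,2]))
    low=w[(w[:,2]>.003)&(w[:,2]<.06)]; print('all',rect(low))
    # pixel-based corner projections
    lab=np.zeros(p['frame'].shape[:2],np.uint8)
p=bot.camera('top')
print(to_plane(p,[[402,215],[442,215],[444,259],[402,259]],.052))
print(to_plane(p,[[406,283],[438,283],[439,342],[409,342]],.040))
E
```

```text
top (array([   0,  292, 5388,  657,  418,   56,   69,   51,   80,   44,   79,
        120, 2256,  167,  101, 1725,   74,    0,    0]), array([-0.01 , -0.006, -0.002,  0.002,  0.006,  0.01 ,  0.014,  0.018,
        0.022,  0.026,  0.03 ,  0.034,  0.038,  0.042,  0.046,  0.05 ,
        0.054,  0.058,  0.062,  0.066]))
roof (array([ 627.6, -144.5]), array([61.9, 61.5]), 0.4) 0.051953768240067255
white (array([ 519.8, -148.4]), array([84.3, 42.2]), 2.2) 0.040048362354948075
teal (array([ 578.7, -145.8]), array([30.5, 43.1]), 0.3) 0.040537940335732214
all (array([ 561.6, -155.1]), array([214.1, 114.3]), 0.2)
side (array([   0,  357, 7446,  664,  505,  208,  234,  234,  251,  253,  255,
        357, 3584,  151,  208, 2753,   18,    0,    0]), array([-0.01 , -0.006, -0.002,  0.002,  0.006,  0.01 ,  0.014,  0.018,
        0.022,  0.026,  0.03 ,  0.034,  0.038,  0.042,  0.046,  0.05 ,
        0.054,  0.058,  0.062,  0.066]))
roof (array([ 627.5, -144.4]), array([65.4, 64.2]), 0.2) 0.05167783305775864
white (array([ 520., -148.]), array([84.5, 43.3]), 2.3) 0.039728710520959
teal (array([ 579.7, -149.1]), array([27.3, 33.4]), 0.5) 0.04024276113579728
all (array([ 554.9, -126.2]), array([211.5, 101.3]), 0.2)
[[ 0.65937181 -0.11524665  0.052     ]
 [ 0.66004757 -0.1733695   0.052     ]
 [ 0.59683143 -0.17568613  0.052     ]
 [ 0.59644151 -0.11503671  0.052     ]]
[[ 0.56197859 -0.12309961  0.04      ]
 [ 0.56214942 -0.170002    0.04      ]
 [ 0.47705846 -0.17142683  0.04      ]
 [ 0.47721598 -0.12762371  0.04      ]]
```

```bash
cat >> h.py <<'E'
from scipy.spatial.transform import Rotation as Ro
def down(psi):  # tool z down, tool y at angle psi in world
    y=np.array([np.cos(psi),np.sin(psi),0]); z=np.array([0,0,-1.]); x=np.cross(y,z)
    return Ro.from_matrix(np.stack([x,y,z],1)).as_rotvec()
D=np.pi/180
E
python3 - <<'E'
from h import *
for P in ([.562,-.1465,.12],[.562,-.1465,.012],[.47,-.147,.13],[.57,-.1445,.014]):
    for a in (-88,92):
        q=bot.ik(P,down(a*D)); print(P,a,None if q is None else np.round(q,2))
print(np.round(Ro.from_rotvec(bot.sense()['tool_rot']).as_matrix(),2))
E
```

```text
[0.562, -0.1465, 0.12] -88 [-0.39  0.22  1.74 -0.    1.18  1.15]
[0.562, -0.1465, 0.12] 92 [-0.39  0.22  1.74 -0.    1.18 -2.  ]
[0.562, -0.1465, 0.012] -88 [-0.39  0.37  1.79 -0.    0.98  1.15]
[0.562, -0.1465, 0.012] 92 [-0.39  0.37  1.79 -0.    0.98 -2.  ]
[0.47, -0.147, 0.13] -88 [-0.46  0.    1.96 -0.    1.18  1.07]
[0.47, -0.147, 0.13] 92 [-0.46  0.    1.96 -0.    1.18 -2.07]
[0.57, -0.1445, 0.014] -88 [-0.38  0.38  1.77 -0.    0.99  1.15]
[0.57, -0.1445, 0.014] 92 [-0.38  0.38  1.77 -0.    0.99 -1.99]
[[ 0.94  0.33 -0.  ]
 [ 0.33 -0.94 -0.  ]
 [-0.    0.   -1.  ]]
```

```bash
python3 - <<'E'
from h import *
o=down(-88*D)
bot.move_ptp([.561,-.1466,.12],o)
bot.movel([.561,-.1466,.013],v=.12,until_force=15)
s=bot.sense();print(s['t'],s['position'],s['wrist_force'])
bot.gripper_to(.035,grasp_force=45)
s=bot.sense();print(s['t'],s['opening'],s['position'],s['wrist_force'])
p=bot.camera('side');save(p,'side1')
E
```

```text
4.0667 [ 0.56179209 -0.14691273  0.01387215] [ 0.44923863  0.49285331 -1.12114195]
4.5333 0.043033805056540204 [ 0.56159749 -0.14680325  0.01375084] [0.45140241 0.21933811 5.69086095]
```

View pics/side1.png

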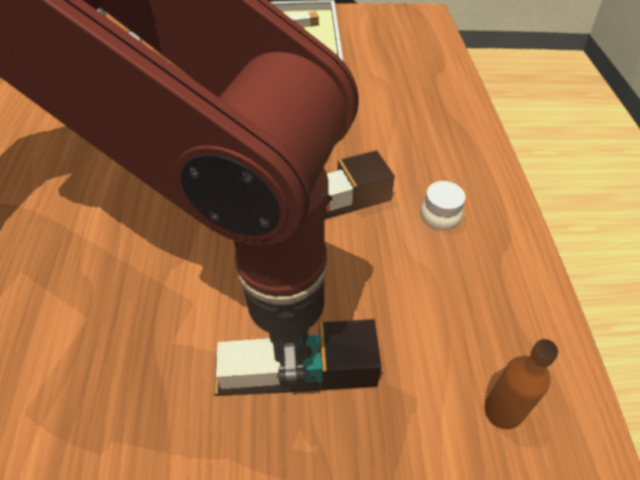

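The side view shows the fingers gripping the box at its middle, around (290,360), with the opening at 43 mm. Next I lift slightly, pull straight out, raise and turn.

```bash
python3 - <<'E'
from h import *
def st(m):
    s=bot.sense();print(m,round(s['t'],2),np.round(s['position'],4),np.round(s['wrist_force'],1),round(s['opening'],4))
bot.movel([.5615,-.1467,.016],v=.05); st('lift')
u=np.array([np.cos(1*D),np.sin(1*D)])
e=np.array([.5615,-.1467])-.095*u
print(bot.movel([e[0],e[1],.016],v=.10,until_force=30)); st('out')
bot.sleep(.15)
bot.movel([e[0],e[1],.13],v=.15); st('up')
bot.move_ptp([e[0],e[1],.13],down(90*D)); bot.sleep(.2); st('turn')
for n in('top','side'):
    p=bot.camera(n);save(p,n+'2')
E
```

```text
lift 4.83 [ 0.5612 -0.1465  0.0157] [-0.9 -0.5 -0.7] 0.0434
False
out 5.93 [ 0.4672 -0.1486  0.0163] [ 0.4  0.5 -1.9] 0.0432
up 6.99 [ 0.4658 -0.148   0.129 ] [ 0.4  0.2 -0.6] 0.0431
turn 9.82 [ 0.4665 -0.1483  0.13  ] [-0.2  1.  -1.2] 0.0435
```

View pics/side2.png

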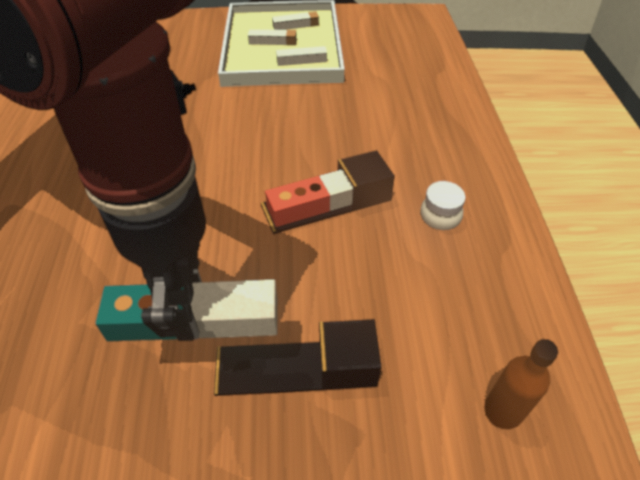

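View pics/top2.png

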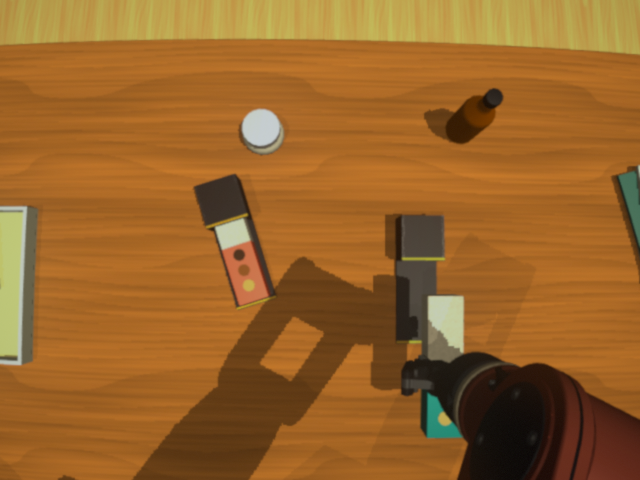

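The box is out and turned. The side view has the teal end at the left (100-150,310) and the white end facing the sleeve (275,305), and the stand is bare. Next I measure the stand pose and the box pose in the hand.

```bash
python3 - <<'E'
from h import *
s=bot.sense(); print(s['position'])
for n,ps,pb in (('top',(385,460,205,350),(420,470,290,360)),('side',(205,395,312,400),(190,285,275,345))):
    p=bot.camera(n)
    uv,w,c=grid(p,*ps)
    m=(c.max(1)<95)&(c[:,0]-c[:,2]<30)
    roof=w[m&(w[:,2]>.047)&(w[:,2]<.058)]; print(n,'roof',rect(roof))
    pl=w[m&(w[:,2]>.004)&(w[:,2]<.009)&(w[:,0]<.59)&(w[:,0]>.46)]; print('plate',rect(pl),len(pl), 'y range by x',[(x,np.round(np.percentile(pl[abs(pl[:,0]-x)<.006,1],[1,99])*1000,1)) for x in (.49,.53,.57)])
    print('roof y by x',[(x,np.round(np.percentile(roof[abs(roof[:,0]-x)<.006,1],[1,99])*1000,1)) for x in (.605,.625,.65)])
    uv,w,c=grid(p,*pb)
    zt=np.percentile(w[:,2],95); 
    b=w[(abs(w[:,2]-.157)<.008)&(c.max(1)-c.min(1)<90)&(w[:,0]>.49)]; print('box top',np.median(b[:,2]),rect(b),'y by x',[(x,np.round(np.percentile(b[abs(b[:,0]-x)<.006,1],[1,99])*1000,1)) for x in (.51,.53,.545)], 'x end',np.percentile(b[:,0],99.5), 'slope', np.linalg.lstsq(np.c_[b[:,:2],np.ones(len(b))],b[:,2],rcond=None)[0])
E
```

```text
[ 0.46652358 -0.14836213  0.13000549]
top roof (array([ 629.6, -143.8]), array([57.5, 60.3]), 0.2)
plate (array([ 532.9, -145.1]), array([114.1,  60.6]), 1.0) 2154 y range by x [(0.49, array([-151.3, -116.1])), (0.53, array([-151.4, -115.9])), (0.57, array([-174.2, -115.5]))]
roof y by x [(0.605, array([-172.6, -114.4])), (0.625, array([-172.4, -114.2])), (0.65, array([-173.6, -114.2]))]
box top 0.15633012580880634 (array([ 521. , -147.6]), array([61.9, 44.8]), 0.0) y by x [(0.51, array([-169.1, -125.7])), (0.53, array([-168.2, -125.5])), (0.545, array([-168.9, -125.5]))] x end 0.5517861982405439 slope [-0.00412244 -0.02201117  0.15509858]
side roof (array([ 627.1, -145.3]), array([63.2, 62.2]), 0.3)
plate (array([ 532.8, -145.3]), array([ 62.1, 114.4]), 89.9) 4321 y range by x [(0.49, array([-175.8, -115.4])), (0.53, array([-175.7, -115.4])), (0.57, array([-175.5, -116. ]))]
roof y by x [(0.605, array([-175.9, -116.2])), (0.625, array([-175.7, -115.6])), (0.65, array([-175.5, -115.7]))]
box top 0.1557919677162699 (array([ 521.3, -147.5]), array([45.5, 62.6]), 89.7) y by x [(0.51, array([-169.3, -126.1])), (0.53, array([-169.8, -126.7])), (0.545, array([-169.9, -126.3]))] x end 0.5522070802910267 slope [-0.0034559   0.02956844  0.16180605]
```

```bash
python3 - <<'E'
from h import *
def st(m):
    s=bot.sense();print(m,round(s['t'],2),np.round(s['position'],4),np.round(s['wrist_force'],1),round(s['opening'],4))
bot.movel([.466,-.1460,.10],v=.15)
bot.movel([.466,-.1460,.0172],v=.10); st('down')
print(bot.movel([.51,-.1459,.0172],v=.08,until_force=12)); st('mouth')
print(bot.movel([.5675,-.1457,.0172],v=.06,until_force=12)); st('in')
for n in('top','side'):
    p=bot.camera(n);save(p,n+'3')
E
```

```text
down 11.34 [ 0.4666 -0.1463  0.0178] [ 0.7  0.6 -1.3] 0.0434
False
mouth 12.04 [ 0.5096 -0.1457  0.017 ] [-0.6  0.2 -1.3] 0.0428
False
in 13.15 [ 0.567  -0.1456  0.017 ] [ 0.3  0.4 -0.7] 0.043
```

View pics/side3.png

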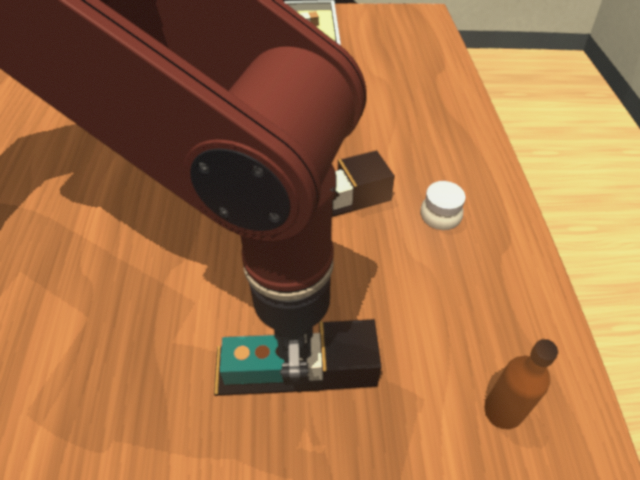

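The side view shows the teal end out (220-285,360) and the white end inside the sleeve. I'll nudge it to the wall gently, lower, release and rise.

```bash
python3 - <<'E'
from h import *
def st(m):
    s=bot.sense();print(m,round(s['t'],2),np.round(s['position'],4),np.round(s['wrist_force'],1),round(s['opening'],4))
print(bot.movel([.5695,-.1457,.0172],v=.02,until_force=8)); st('nudge')
x=bot.sense()['position'][0]
print(bot.movel([x,-.1457,.0125],v=.02,until_force=6)); st('lower')
bot.gripper_to(.085); st('open')
bot.movel([x,-.1457,.14],v=.12); st('up')
bot.move_ptp([.40,-.42,.25],down(90*D)); bot.sleep(.3); st('away')
for n,ps in (('top',(385,460,205,350)),('side',(205,395,312,400))):
    p=bot.camera(n);save(p,n+'4')
    uv,w,c=grid(p,*ps)
    t=w[(c[:,1]-c[:,0]>50)&(w[:,2]>.035)&(w[:,2]<.046)]; wh=w[(c.min(1)>130)&(w[:,2]>.034)&(w[:,2]<.046)]
    print(n,'teal',rect(t),np.median(t[:,2]),'white',rect(wh),np.median(wh[:,2]))
    b=w[(w[:,2]>.036)&(w[:,2]<.045)&(w[:,0]<.59)]; print('box',rect(b), np.percentile(b[:,0],[.5,99.5]))
    for q in ('teal_box','teal_end','sleeve','coral_box'):
        for r in bot.place_of(p,q)[:1]: print(q,r['score'],r['xy'],to_plane(p,[r['xy']],dict(teal_box=.006,teal_end=.023,sleeve=0,coral_box=.006)[q]))
E
```

```text
False
nudge 13.5 [ 0.5696 -0.1458  0.0173] [-0.9  0.5 -2. ] 0.043
True
lower 13.76 [ 0.5697 -0.1459  0.0137] [-0.7 -0.6  3.4] 0.043
open 14.25 [ 0.5686 -0.1454  0.0127] [0.7 0.6 0.3] 0.0849
up 15.46 [ 0.5689 -0.1454  0.1389] [-0.  -0.3 -0.7] 0.0849
away 17.04 [ 0.4006 -0.4193  0.2497] [-0.1 -0.3 -0.1] 0.0848
top teal (array([ 526.9, -145.2]), array([44.3, 82.3]), 89.8) 0.040426986817858834 white (array([ 582.3, -145.2]), array([23.2, 41.7]), 0.4) 0.04003108943137501
box (array([ 536.9, -145.2]), array([ 44.9, 105.9]), 89.5) [0.48446666 0.58956121]
teal_box 0.56 [412.8, 274.7] [[ 0.57332041 -0.14025276  0.006     ]]
teal_end 0.73 [420.4, 338.2] [[ 0.47996649 -0.14808622  0.023     ]]
sleeve 0.58 [416.9, 282.6] [[ 0.56114037 -0.14786132  0.        ]]
side teal (array([ 527.2, -145.5]), array([42.7, 81.4]), 89.2) 0.04011865172064527 white (array([ 582.4, -144.7]), array([44.2, 25.1]), 89.3) 0.039783605054375504
box (array([ 537.4, -145. ]), array([ 46.4, 105.2]), 89.8) [0.48584715 0.58946346]
teal_box 0.96 [298.3, 366.5] [[ 0.56905437 -0.14637001  0.006     ]]
teal_end 0.65 [222.9, 362.2] [[ 0.4823573  -0.14500297  0.023     ]]
sleeve 0.65 [298.5, 364.4] [[ 0.56922507 -0.14062816  0.        ]]
coral_box 0.62 [326.0, 202.5] [[0.61759219 0.12062289 0.006     ]]
```

View pics/side4.png

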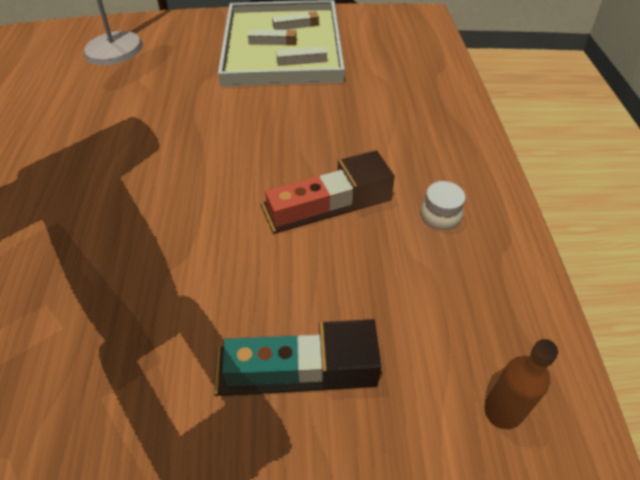

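View pics/top4.png

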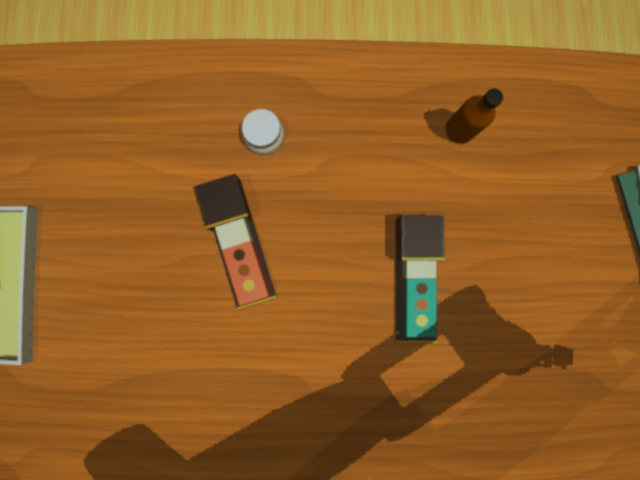

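The box sits home. Its teal end is out at (222,360) in the side view, about 26 mm of white shows before the mouth, and coral is unchanged. Handing in.

```bash
python3 - <<'E'
from h import *
bot.sign_off(); print(bot.sense()['t'])
E
```

```text
the job is handed in; nothing more can be done
the job is handed in; nothing more can be done
```

The teal box is back in its own sleeve with the teal end pointing out, and I handed the job in at about 17 s of the 45 s allowed. I gripped it at its middle, drew it 95 mm straight out, raised it and turned it 180°. I then slid it in, set it down, released it and moved the arm well clear.

**Final position:** the last depth measurements from both cameras put the box's middle at about x = 3–4 mm in the sleeve frame (5 is fully home). It is within 1 mm of the sleeve's centre line and within about 1° of its direction. It lies flat, with its top at 40 mm.

**Coral box:** it looks unchanged in both pictures, and nothing came near it.

**Forces:** the measured wrist force stayed under 6 N at every point I checked.

**Disagreements:**
- The network's origin points for the teal box and its sleeve in the top view differed from the depth measurements by 5–6 mm. They scored low (about 0.56), so I relied on depth and the side view.
- The top-view network did not report the coral box in the last picture.
- The final nudge towards the back wall met no contact, so a gap of a millimetre or two to the wall probably remains.

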